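# Clear the used-up tape roll from the cake-packing counter

## Robot

A 6-joint arm with a two-finger parallel gripper is mounted at the origin on the work surface. World frame = base frame: x ahead of the robot, y to its left, z up, the work surface at z = 0. Lengths are in m, angles in degrees, forces in N, time in s.
With the tool pointing down it reaches from about 0.3 to 0.75 m from the base axis. Payload 8.5 kg.
Tool frame: the origin (TCP) lies midway between the tips of the shut fingers; the grasp point (between the pads) lies 19 mm behind it; z points along the fingers, y is the line along which they close (so a half turn about z gives the same grasp; the last joint's range is limited). The gripper opens to 85 mm and grips with 20 to 120 N. Pads are 22 mm wide; open, the fingers measure 114 mm over their backs; the gripper's body (76 mm by 85 mm) begins 54 mm behind the grasp point. The pads swing forward as they close: fully open they stand 13 mm farther back than shut.
Start: joints at [61.232, 21.807, 74.336, -0, 83.858, -12.336], TCP at [0.156, 0.528, 0.231] pointing down, gripper open.
Joint ranges: [-178.18, 178.18], [-50.72, 133.34], [12.68, 142.11], [-81.47, 261.47], [9.98, 163.14], [-165.26, 165.26]. Speed limits (degrees/s): [136.94, 136.94, 180, 180, 180, 180].

## Interface

Orientations are given as a 3x3 rotation matrix whose columns are the frame's x, y, z axes.
In Python, from rig import env gives the robot as it stands. The module is installed in compiled form; this text tells all that it offers.
- The arm moves only by the tool jog_arm, never from a script. Its argument "targets" is a list of rows, each a list of 6 numbers: the shift along the tool's x, y, z in cm, then the turn, a rotation vector about the tool's x, y, z in degrees. A call has 1 to 8 rows; each row is the pose to reach, as a shift and turn from the pose commanded when the call began, along the tool's axes at that moment; what a row does not reach only later rows make up. A row lasts 1/12 s, in which the tool goes at most 41.7 mm and 7.16 degrees, less where a joint would pass 70% of its speed; a pose out of reach is approached as far as the arm can. A call with a gripper value outside its range is refused whole. "hand" is the opening, from 0 (shut) to 1 (fully open), set as the call begins (left out, the last holds). The fingers move at their own pace and stop on an object; "newtons" is the grip in N (left out, the last holds). Time passes only in rows, so rows that repeat a pose let the fingers close. It gives the time, the measured TCP pose, the force, the opening and the grip force at its end, in the units of the state.
- env.observe(): the state, without advancing time (a new reading comes with each control period).
- env.get_image(name): name is "side" or "top"; returns a dict with "frame" (420x560x3 uint8, red, green, blue), "depth" (420x560 float32, m along the optical axis (not along the pixel's ray), 0 where there is no reading), "fovy" (degrees; the focal length in pixels is half the picture's height over the tangent of half this angle, whatever the lens; pixels are square), "cx", "cy" (the principal point, pixels), "cam_to_world" (4x4, takes a point from camera to world coordinates). Camera axes: x right, y down, z forward; pixel columns grow to the right and rows downward; lengths in m; the calibration is good to about 2 mm. A picture is of the moment at which its call begins.
- env.close_job(): hands the job in; it is judged then, once.
Trained networks look in the newest picture that a camera, given by its name, has taken for a name from the list of things; names that differ only in an ending like _2 or _b are one class to them, and where a whole thing is asked for, a point or a joint stands for the part that bears it (a point fixed in the world has none). Each returns a list of dicts, best first, with "score" (0 to 1); they miss things now and then, are a little off and sometimes report something else, mostly with a low value. They report only what shows in the picture. A call takes as long as a camera call.
- env.regions_of(camera, target): "pixels" (420x560 bool, what is visible of it) and "point" ([row, column] in pixels, amid what is visible of it).
The state is a dict: "time_s": time; "q": joint angles; "qvel": joint speeds; "joint_efforts": joint torques, N m; "position": TCP position; "tool_rot": TCP orientation; "ft_force": force on the tool from outside, world axes, zero at the start; "wrist_torque": the same for the moment, N m; "grip_width": finger opening in m; "gripper_force": force on a finger pad.
Only numpy, scipy, OpenCV 4.12 (cv2) and the standard library are available. Lean on these libraries where they do the work, as an engineer would, in place of code of your own. Each camera call takes 0.05 s, during which the arm holds its last target. There are 200 camera calls.

## Task

One of the three rolls of paper tape on the leaning spindles under the glass shelf is nearly used up, plainly thinner than the other two. Take the wooden knob off its spindle and put it on the round white plate, then slide that roll off its spindle and lay it flat in the square metal tray. Set both down gently, let go, do not bump the glass, and leave the other rolls, their knobs and everything else on the counter as they are.

Things in the scene. Friction and masses are not known exactly. Their poses are not given: they have to be found in the camera images.
- shelf: clear glass shelf (fixed). Origin on the counter, +x away from the robot. Pane 8 mm thick, underside 310 mm up, from x = -26 mm (front edge) to +194 mm, 760 mm wide in y; legs at y = -350 and +350 mm. It overhangs the rolls, so a gripper pointing straight down does not fit over them; its edge is about 75 mm from the spindles' axis lines, so one that comes in along a spindle's axis does.
- dish: round white plate (fixed), 156 mm across the rim, flat floor about 90 mm across and 5 mm above the counter, rim 20 mm high. Origin under its centre, on the counter. It and the tray stand left and right in front of the shelf, either way round.
- tray: square open aluminium tray (fixed), 150 x 150 mm outside, 35 mm high, walls and floor 5 mm thick. Origin under its centre, on the counter.
- stand0: steel stand (fixed) carrying roll_spent and knob0. Origin on the counter under the spindle's foot. Spindle: rod 23 mm thick, 85 mm long, its foot 100 mm above the origin; it leans 28 degrees to the stand's own -x (towards the robot), axis (-0.469, 0, 0.883) in the stand's frame. Round the foot, square to the spindle, is a disc 96 mm across on which the roll rests.
- stand0_foot (a point): foot of stand0's spindle: on its axis, level with the disc's upper face. The point's axes are the stand's.
- stand1: steel stand (fixed) carrying roll_full1 and knob1. Origin on the counter under the spindle's foot. Spindle: rod 23 mm thick, 85 mm long, its foot 100 mm above the origin; it leans 28 degrees to the stand's own -x (towards the robot), axis (-0.469, 0, 0.883) in the stand's frame. Round the foot, square to the spindle, is a disc 96 mm across on which the roll rests.
- stand1_foot (a point): foot of stand1's spindle: on its axis, level with the disc's upper face. The point's axes are the stand's.
- stand2: steel stand (fixed) carrying roll_full2 and knob2. Origin on the counter under the spindle's foot. Spindle: rod 23 mm thick, 85 mm long, its foot 100 mm above the origin; it leans 28 degrees to the stand's own -x (towards the robot), axis (-0.469, 0, 0.883) in the stand's frame. Round the foot, square to the spindle, is a disc 96 mm across on which the roll rests.
- stand2_foot (a point): foot of stand2's spindle: on its axis, level with the disc's upper face. The point's axes are the stand's.
- roll_spent: the nearly used-up roll of brown paper tape on its core, rigid, 54 mm outside diameter, 50 mm high, bore 28 mm, 60 to 130 g; it sits loosely (up to 2.5 mm off centre) round the spindle of stand0. Origin at the centre of its underside, +z along its bore, up the spindle at the start.
- roll_spent_mid (a point): centre of the nearly used-up roll, on its axis, 25 mm above its underside.
- knob0: wooden knob, 38 mm diameter (the top 8 mm tapers), 60 mm long, about 50 g. It sits loosely by its weight over the tip of stand0's spindle (blind bore 26 mm wide and 28 mm deep in its underside), its underside 57 mm up the spindle from the foot. Origin at the centre of its underside, +z along its axis, out of the spindle's tip at the start.
- knob0_mid (a point): centre of knob0, on its axis, 30 mm above its underside.
- roll_full1: a full roll of brown paper tape on its core, rigid, 88 mm outside diameter, 50 mm high, bore 28 mm, about 260 g; it sits loosely (up to 2.5 mm off centre) round the spindle of stand1. Origin at the centre of its underside, +z along its bore, up the spindle at the start.
- knob1: wooden knob, 38 mm diameter (the top 8 mm tapers), 60 mm long, about 50 g. It sits loosely by its weight over the tip of stand1's spindle (blind bore 26 mm wide and 28 mm deep in its underside), its underside 57 mm up the spindle from the foot. Origin at the centre of its underside, +z along its axis, out of the spindle's tip at the start.
- roll_full2: a full roll of brown paper tape on its core, rigid, 88 mm outside diameter, 50 mm high, bore 28 mm, about 260 g; it sits loosely (up to 2.5 mm off centre) round the spindle of stand2. Origin at the centre of its underside, +z along its bore, up the spindle at the start.
- knob2: wooden knob, 38 mm diameter (the top 8 mm tapers), 60 mm long, about 50 g. It sits loosely by its weight over the tip of stand2's spindle (blind bore 26 mm wide and 28 mm deep in its underside), its underside 57 mm up the spindle from the foot. Origin at the centre of its underside, +z along its axis, out of the spindle's tip at the start.
- server: cake server lying flat, 200 long (loose bystander). Origin at its underside / middle.
- cup: small white cup, 60 across, 45 high (loose bystander). Origin at its underside, centre.
- jar: closed jar, 70 across, 100 high (loose bystander). Origin at its underside, centre.
- cakebox: white cake box 150 x 150 x 80 (loose bystander). Origin at its underside, centre.
- bowl: white bowl, 120 across, 50 high (loose bystander). Origin at its underside, centre.
- mug: white mug, 80 across, 90 high, with a handle (loose bystander). Origin at its underside, centre.

How it is judged (in metres and radians):
On the way, in this order (a step that is already met when the one before it is completed fails the run):
1. the thin roll's knob rests on the round plate, let go, while the roll is still on its spindle (horizontal distance between knob0_mid and dish below 0.06 m and z of knob0_mid in the frame of dish below 0.055 m and contact force between the fingers and knob0 below 0.2 N and linear speed of knob0 below 0.05 m/s and distance between roll_spent_mid and stand0_foot below 0.06 m), for 0.2 s.
2. the thin roll has been slid clear of its spindle (its centre more than 115 mm from the spindle's foot) (distance between roll_spent_mid and stand0_foot above 0.115 m), for 0.1 s.
At the end, for the whole second after the job is handed in: The thin roll lies flat (either face, within 7 degrees) on the tray's floor, centre within 55 mm of the tray's centre along both sides; its knob is on the plate, standing or lying, centre within 60 mm of the plate's; both at rest and released; all else where it was (25 mm) (horizontal distance between knob0_mid and dish below 0.06 m and z of knob0_mid in the frame of dish below 0.055 m and contact force between the fingers and knob0 below 0.2 N and linear speed of knob0 below 0.05 m/s and x of roll_spent_mid in the frame of tray between -0.055 and 0.055 m and y of roll_spent_mid in the frame of tray between -0.055 and 0.055 m and z of roll_spent_mid in the frame of tray below 0.04 m and (angle between roll_spent's own z axis and vertical below 0.12 rad or angle between roll_spent's own z axis and vertical above 3.02 rad) and linear speed of roll_spent below 0.03 m/s and contact force between the fingers and roll_spent below 0.2 N); the robot touches nothing.
It fails at once if another roll or its knob moved by more than 25 mm (distance of any of roll_full1, roll_full2, knob1, knob2 from where it was at the start of the episode above 0.025 m).
It fails at once if a bystander moved by more than 25 mm (distance of any of server, cup, jar, cakebox, bowl, mug from where it was at the start of the episode above 0.025 m).
It fails at once if the glass shelf struck with more than 10 N (contact force between shelf and anything else above 10 N).
It fails at once if the roll let fall (faster than 0.8 m/s while not held) (linear speed of roll_spent above 0.8 m/s and contact force between the fingers and roll_spent below 0.05 N).
It fails at once if the knob let fall (faster than 0.8 m/s while not held) (linear speed of knob0 above 0.8 m/s and contact force between the fingers and knob0 below 0.05 N).
It also fails if it takes over 58 s, if anything falls off the work surface, if the arm or the gripper's body presses on something with over 40 N, if the wrist force passes 120 N, or if a joint passes its speed limit or range.

## Working session

There is one attempt and no reset: what is moved stays moved. The work goes in short steps, Python scripts to look and compute and a tool call to move; the robot and the scene stay as the last step left them, time stands still between calls to the robot, and variables do not carry over. Pictures are saved under pics/ and viewed, at most 10 in all, crops included, and the job is handed in when it is done.

Besides the shell and the picture viewer there is one more tool, called by a JSON object that holds its "op" and its "data", one argument or row to a line. jog_arm: Moves the arm, as the interface text tells. Its arguments: {"type":"object","properties":{"targets":{"type":"array","items":{"type":"array","items":{"type":"number"}}},"hand":{"type":"number"},"newtons":{"type":"number"}},"required":["targets"]}

```bash
mkdir -p pics; cat > h.py <<'E'
import numpy as np, cv2
from rig import env
def cloud(im):
    d=im["depth"]; H,W=d.shape; f=H/2/np.tan(np.radians(im["fovy"])/2)
    v,u=np.mgrid[:H,:W]
    P=np.stack([(u-im["cx"])/f*d,(v-im["cy"])/f*d,d,np.ones_like(d)],-1)
    return (P@np.array(im["cam_to_world"]).T)[...,:3]
def save(im,n): cv2.imwrite("pics/"+n,im["frame"][...,::-1])
E
python3 - <<'E'
from h import *
for c in("side","top"):
    im=env.get_image(c); save(im,c+"0.png"); P=cloud(im)
    print(c,np.round(im["cam_to_world"],2).tolist(),im["fovy"])
    for t in ["dish","tray","stand0","stand1","stand2","roll_spent","knob0","knob1","knob2","roll_full1","server","cup","jar","cakebox","bowl","mug"]:
        for r in env.regions_of(c,t)[:3]:
            m=r["pixels"]&(im["depth"]>0); Q=P[m]
            if len(Q)>5: print(t,round(r["score"],2),np.round(r["point"]),m.sum(),np.round(np.median(Q,0),3),np.round(np.percentile(Q,3,0),3),np.round(np.percentile(Q,97,0),3))
E
```

```text
side [[0.78, -0.32, 0.53, -0.13], [-0.62, -0.4, 0.68, -0.76], [-0.0, -0.86, -0.51, 0.7], [0.0, 0.0, 0.0, 1.0]] 55.23620170394281
dish 0.74 [301. 348.] 2221 [ 0.441 -0.269  0.012] [ 0.37  -0.338  0.005] [ 0.502 -0.207  0.022]
tray 0.23 [140. 391.] 9937 [ 0.714 -0.127  0.32 ] [ 0.619 -0.366  0.008] [0.845 0.354 0.349]
stand0 0.78 [221. 335.] 619 [ 0.668 -0.006  0.012] [ 0.623 -0.042  0.003] [0.727 0.045 0.092]
stand0 0.77 [203. 300.] 482 [0.66  0.149 0.013] [0.619 0.115 0.004] [0.71  0.2   0.093]
stand0 0.7 [240. 377.] 1080 [ 0.672 -0.169  0.014] [ 0.628 -0.199  0.004] [ 0.727 -0.113  0.12 ]
stand1 0.78 [221. 335.] 619 [ 0.668 -0.006  0.012] [ 0.623 -0.042  0.003] [0.727 0.045 0.092]
stand1 0.77 [203. 300.] 482 [0.66  0.149 0.013] [0.619 0.115 0.004] [0.71  0.2   0.093]
stand1 0.7 [240. 377.] 1080 [ 0.672 -0.169  0.014] [ 0.628 -0.199  0.004] [ 0.727 -0.113  0.12 ]
stand2 0.78 [221. 335.] 619 [ 0.668 -0.006  0.012] [ 0.623 -0.042  0.003] [0.727 0.045 0.092]
stand2 0.77 [203. 300.] 482 [0.66  0.149 0.013] [0.619 0.115 0.004] [0.71  0.2   0.093]
stand2 0.7 [240. 377.] 1080 [ 0.672 -0.169
[... 3733 characters left out ...]
96 -0.027  0.011] [ 0.467 -0.051 -0.004] [ 0.525 -0.002  0.049]
cup 0.15 [162. 265.] 216 [ 0.608 -0.005  0.2  ] [ 0.588 -0.023  0.136] [0.637 0.013 0.212]
jar 0.78 [211. 104.] 596 [0.487 0.457 0.096] [0.457 0.436 0.015] [0.517 0.494 0.105]
cakebox 0.96 [187. 416.] 2843 [ 0.544 -0.471  0.08 ] [ 0.475 -0.551  0.017] [ 0.618 -0.402  0.086]
bowl 0.74 [209. 270.] 297 [ 0.494 -0.027  0.011] [ 0.465 -0.051 -0.002] [ 0.517 -0.002  0.048]
bowl 0.71 [240. 268.] 1225 [ 0.384 -0.014  0.021] [ 0.332 -0.065  0.002] [0.435 0.038 0.053]
bowl 0.58 [211. 107.] 588 [0.487 0.457 0.097] [0.457 0.436 0.018] [0.518 0.493 0.105]
mug 0.65 [260. 115.] 812 [0.336 0.446 0.035] [ 0.303  0.393 -0.001] [0.373 0.488 0.093]
```

View pics/side0.png

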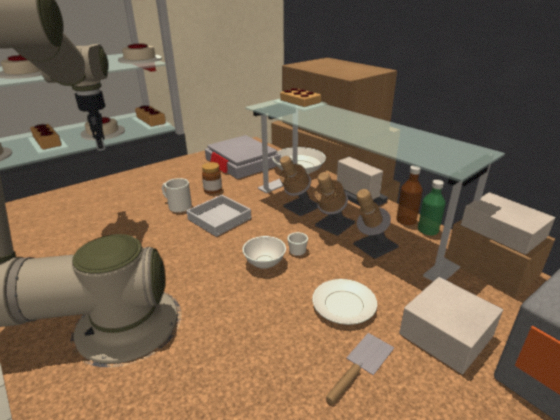

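View pics/top0.png

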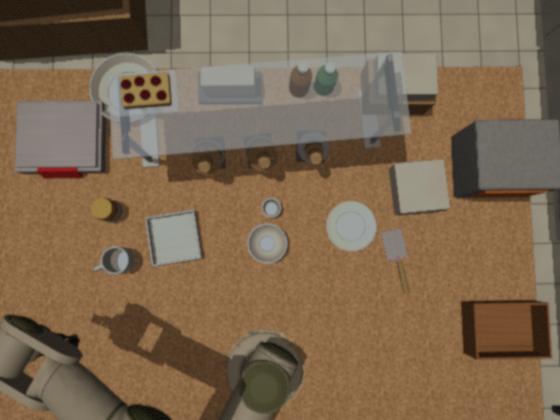

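The thin roll is the right-hand one (side view about (215,372), y≈-0.15). Plate at (0.434,-0.275), tray at (0.404,0.276). Next I fit the spindle pose.

```bash
cat >> h.py <<'E'
from scipy.optimize import least_squares
from scipy.spatial.transform import Rotation as R
def frame(yaw,lean=28.):
    """tool rotation pointing along minus the spindle axis, y horizontal"""
    l=np.radians(lean); c,s=np.cos(yaw),np.sin(yaw)
    a=np.array([-np.sin(l)*c,-np.sin(l)*s,np.cos(l)]); y=np.array([-s,c,0])
    return a,y
def go(pos,rot):
    o=env.observe(); T=np.array(o["tool_rot"]); p=np.array(o["position"])
    d=T.T@(np.array(pos)-p)*100; r=R.from_matrix(T.T@rot).as_rotvec(degrees=True)
    print("shift cm",np.round(d,2),"turn",np.round(r,2),"t",round(o["time_s"],2))
E
python3 - <<'E'
from h import *
pts=[]
for c in("side","top"):
    im=env.get_image(c); Q=cloud(im).reshape(-1,3)
    m=(abs(Q[:,0]-.64)<.09)&(Q[:,1]>-.23)&(Q[:,1]<-.085)&(Q[:,2]>.085)&(Q[:,2]<.24); print(c,m.sum()); pts.append(Q[m])
def caps(r,s,R0,s0,s1):
    dr=r-R0; ds=np.maximum(s0-s,s-s1)
    return np.where((dr<0)&(ds<0),np.maximum(dr,ds),np.hypot(np.maximum(dr,0),np.maximum(ds,0)))
def f(p,Q):
    a,_=frame(p[2]); v=Q-np.array([p[0],p[1],.1]); s=v@a; r=np.linalg.norm(v-s[:,None]*a,axis=1)
    return np.minimum.reduce([abs(caps(r,s,.019,.057,.117)),abs(caps(r,s,.027,0,.05)),abs(caps(r,s,.048,-.006,0))])
for Q in pts+[np.vstack(pts)]:
    b=min((least_squares(f,[.65,-.16,y],args=(Q,),loss="soft_l1",f_scale=.003) for y in np.radians([-20,-10,0,10,20])),key=lambda z:z.cost)
    print(b.x[:2],np.degrees(b.x[2]),np.median(f(b.x,Q)),np.percentile(f(b.x,Q),90),b.x[0]+.0)
o=env.observe(); print(o["tool_rot"],o["position"],o["ft_force"])
# tray yaw, dish centre
im=env.get_image("top");P=cloud(im)
m=env.regions_of("top","tray")[0]["pixels"]; Q=P[m&(P[...,2]>.028)]
print("tray",cv2.minAreaRect(Q[:,:2].astype(np.float32)),Q[:,:2].mean(0))
m=env.regions_of("top","dish")[0]["pixels"]; Q=P[m]
print("dish",cv2.minEnclosingCircle(Q[:,:2].astype(np.float32)))
E
```

```text
side 970
top 535
[ 0.66317049 -0.15304531] -5.261045013183501 0.00126677085314168 0.00290262386806706 0.6631704930167843
[ 0.66143003 -0.15291338] -3.574268928913063 0.0012736651250488257 0.003819622690413117 0.6614300290538437
[ 0.662645   -0.15279362] -4.512205290077502 0.0013169703474753816 0.003221901300755928 0.6626450039129363
[[-9.59154578e-01  2.82882475e-01 -4.88132655e-06]
 [ 2.82882475e-01  9.59154576e-01 -6.79727117e-05]
 [-1.45463423e-05 -6.65771794e-05 -9.99999998e-01]] [0.15557993 0.52750913 0.23132239] [-0.82815114 -0.13838582 -0.00520283]
tray ((0.40951457619667053, 0.17794553935527802), (0.15936167538166046, 0.3527910113334656), 3.477419376373291) [0.40174939 0.26591132]
dish ((0.4125293791294098, -0.17013034224510193), 0.18205846846103668)
```

```bash
cat >> h.py <<'E'
F=np.array([.6626,-.1528,.1]); YAW=np.radians(-4.5)
A,Y=frame(YAW); ROT=np.column_stack([np.cross(Y,-A),Y,-A])
DOWN=np.array([[-1,0,0],[0,1,0],[0,0,-1.]])
E
python3 - <<'E'
from h import *
go([.42,-.14,.36],ROT)
E
```

```text
shift cm [-44.24 -56.55 -12.87] turn [ -2.92 -27.9  -11.69] t 1.95
```

{"op": "jog_arm", "data": {
  "targets": [
    [-44.2,-56.5,-12.9,-2.9,-27.9,-11.7],
    [-44.2,-56.5,-12.9,-2.9,-27.9,-11.7],
    [-44.2,-56.5,-12.9,-2.9,-27.9,-11.7],
    [-44.2,-56.5,-12.9,-2.9,-27.9,-11.7],
    [-44.2,-56.5,-12.9,-2.9,-27.9,-11.7],
    [-44.2,-56.5,-12.9,-2.9,-27.9,-11.7],
    [-44.2,-56.5,-12.9,-2.9,-27.9,-11.7],
    [-44.2,-56.5,-12.9,-2.9,-27.9,-11.7]
  ],
  "hand": 1,
  "newtons": 40
}}

```text
time_s: 2.62
position: [0.2752, 0.2234, 0.2904]
tool_rot: [[-0.88, 0.077, 0.469], [0.068, 0.997, -0.036], [-0.47, -0.0, -0.882]]
ft_force: [1.3, 0.4, -0.2]
grip_width: 0.0854
gripper_force: 0.0
```

```bash
python3 -c "
from h import *
go([.42,-.14,.36],ROT); print(env.observe()['position'],env.observe()['q'])"
```

```text
shift cm [-18.47 -35.13   1.96] turn [0.05 0.06 0.1 ] t 2.62
[0.2751959  0.22343158 0.2903965 ] [ 31.55530245  -8.89727789 105.57889325 -18.36235015  61.25390773
 -48.31769758]
```

{"op": "jog_arm", "data": {
  "targets": [
    [-18.5,-35.1,2,0,0,0],
    [-18.5,-35.1,2,0,0,0],
    [-18.5,-35.1,2,0,0,0],
    [-18.5,-35.1,2,0,0,0],
    [-18.5,-35.1,2,0,0,0],
    [-18.5,-35.1,2,0,0,0],
    [-18.5,-35.1,2,0,0,0],
    [-18.5,-35.1,2,0,0,0]
  ]
}}

```text
time_s: 3.28
position: [0.3767, -0.0289, 0.3383]
tool_rot: [[-0.879, 0.078, 0.47], [0.069, 0.997, -0.038], [-0.471, -0.001, -0.882]]
ft_force: [1.7, 1.8, 0.7]
grip_width: 0.0855
gripper_force: 0.0
```

```bash
python3 -c "
from h import *
go(F+.155*A,ROT)"
```

```text
shift cm [-14.79 -10.11  19.41] turn [-0.04  0.1   0.03] t 3.28
```

{"op": "jog_arm", "data": {
  "targets": [
    [-14.8,-10.1,10,0,0,0],
    [-14.8,-10.1,10,0,0,0],
    [-14.8,-10.1,10,0,0,0],
    [-14.8,-10.1,10,0,0,0],
    [-14.8,-10.1,10,0,0,0],
    [-14.8,-10.1,10,0,0,0],
    [-14.8,-10.1,15,0,0,0],
    [-14.8,-10.1,15,0,0,0]
  ]
}}

```text
time_s: 3.95
position: [0.5695, -0.1435, 0.2698]
tool_rot: [[-0.883, 0.079, 0.463], [0.071, 0.997, -0.034], [-0.464, 0.003, -0.886]]
ft_force: [-0.9, 0.4, -1.6]
grip_width: 0.0854
gripper_force: 0.0
```

```bash
python3 -c "
from h import *
go(F+.155*A,ROT);go(F+.076*A,ROT)
im=env.get_image('side');save(im,'s1.png')"
```

```text
shift cm [-0.32 -0.21  3.88] turn [ 0.12 -0.37 -0.07] t 3.95
shift cm [-0.37 -0.23 11.78] turn [ 0.12 -0.37 -0.07] t 3.95
```

View pics/s1.png

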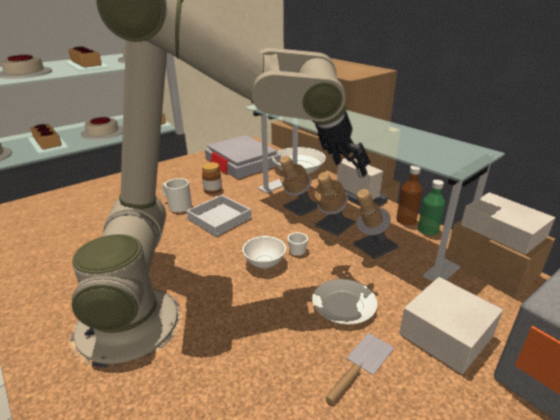

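The gripper (about (350,150)) sits over the right-hand knob (370,205), clear of the glass. Descending in stages.

{"op": "jog_arm", "data": {
  "targets": [
    [0,0,1,0,0,0],
    [0,0,2,0,0,0],
    [0,0,2,0,0,0],
    [0,0,2,0,0,0],
    [0,0,2,0,0,0]
  ]
}}

```text
time_s: 4.42
position: [0.5788, -0.1444, 0.2579]
tool_rot: [[-0.88, 0.078, 0.469], [0.069, 0.997, -0.038], [-0.47, -0.001, -0.882]]
ft_force: [-0.5, -0.3, -1.4]
grip_width: 0.0853
gripper_force: 0.0
```

```bash
python3 -c "
from h import *
go(F+.076*A,ROT)"
```

```text
shift cm [-0.02 -0.17 10.29] turn [-0.04  0.06  0.03] t 4.42
```

{"op": "jog_arm", "data": {
  "targets": [
    [0,-0.2,2,0,0,0],
    [0,-0.2,4,0,0,0],
    [0,-0.2,6,0,0,0],
    [0,-0.2,8,0,0,0],
    [0,-0.2,9.5,0,0,0],
    [0,-0.2,10.3,0,0,0],
    [0,-0.2,10.3,0,0,0],
    [0,-0.2,10.3,0,0,0]
  ]
}}

```text
time_s: 5.08
position: [0.6269, -0.1503, 0.1666]
tool_rot: [[-0.88, 0.078, 0.468], [0.069, 0.997, -0.037], [-0.47, -0.001, -0.883]]
ft_force: [-0.5, -0.5, 0.7]
grip_width: 0.0857
gripper_force: 0.0
```

```bash
python3 -c "
from h import *
go(F+.076*A,ROT)
im=env.get_image('side');cv2.imwrite('pics/s2.png',cv2.resize(im['frame'][100:300,260:460,::-1],None,fx=3,fy=3,interpolation=2))"
```

```text
shift cm [-0.03  0.03 -0.03] turn [-0.03  0.02  0.02] t 5.08
```

View pics/s2.png

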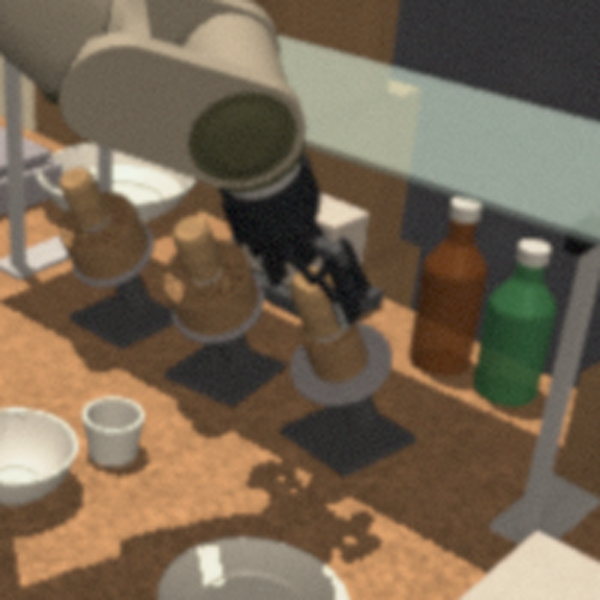

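The fingers straddle the thin roll's knob (crop (310,300)). I'll close now.

{"op": "jog_arm", "data": {
  "targets": [
    [0,0,0,0,0,0],
    [0,0,0,0,0,0],
    [0,0,0,0,0,0],
    [0,0,0,0,0,0],
    [0,0,0,0,0,0],
    [0,0,0,0,0,0],
    [0,0,0,0,0,0],
    [0,0,0,0,0,0]
  ],
  "hand": 0,
  "newtons": 30
}}

```text
time_s: 5.8
position: [0.6267, -0.1503, 0.1665]
tool_rot: [[-0.88, 0.078, 0.468], [0.069, 0.997, -0.037], [-0.47, -0.001, -0.883]]
ft_force: [-5.2, 0.4, 6.5]
grip_width: 0.0369
gripper_force: 29.7
```

{"op": "jog_arm", "data": {
  "targets": [
    [0,0,-1,0,0,0],
    [0,0,-2,0,0,0],
    [0,0,-3,0,0,0],
    [0,0,-4,0,0,0],
    [0,0,-6,0,0,0],
    [0,0,-8,0,0,0],
    [0,0,-10,0,0,0],
    [0,0,-10,0,0,0]
  ]
}}

```text
time_s: 6.47
position: [0.5798, -0.1468, 0.2588]
tool_rot: [[-0.878, 0.079, 0.473], [0.068, 0.997, -0.04], [-0.475, -0.003, -0.88]]
ft_force: [0.6, -0.4, 0.6]
grip_width: 0.0371
gripper_force: 30.3
```

```bash
python3 -c "
from h import *
go([.435,-.273,.18],DOWN);print(env.observe()['q'])"
```

```text
shift cm [ 15.59 -13.7    0.6 ] turn [-1.3  28.31 -4.38] t 6.47
[ -30.82079956   14.72345058   85.58102425   14.73760857   54.74084598
 -122.2232091 ]
```

{"op": "jog_arm", "data": {
  "targets": [
    [15.6,-13.7,0.6,-1.3,28.3,-4.4],
    [15.6,-13.7,0.6,-1.3,28.3,-4.4],
    [15.6,-13.7,0.6,-1.3,28.3,-4.4],
    [15.6,-13.7,0.6,-1.3,28.3,-4.4],
    [15.6,-13.7,0.6,-1.3,28.3,-4.4],
    [15.6,-13.7,0.6,-1.3,28.3,-4.4],
    [15.6,-13.7,0.6,-1.3,28.3,-4.4],
    [15.6,-13.7,0.6,-1.3,28.3,-4.4]
  ]
}}

```text
time_s: 7.13
position: [0.435, -0.2724, 0.1758]
tool_rot: [[-1.0, -0.0, -0.005], [-0.0, 1.0, 0.003], [0.005, 0.003, -1.0]]
ft_force: [0.4, -0.3, -0.4]
grip_width: 0.0371
gripper_force: 30.4
```

```bash
python3 -c "
from h import *
go([.435,-.273,.034],DOWN);
im=env.get_image('side');cv2.imwrite('pics/s3.png',cv2.resize(im['frame'][150:350,260:460,::-1],None,fx=3,fy=3,interpolation=2))"
```

```text
shift cm [-0.07 -0.1  14.18] turn [ 0.2  -0.29  0.01] t 7.13
```

View pics/s3.png

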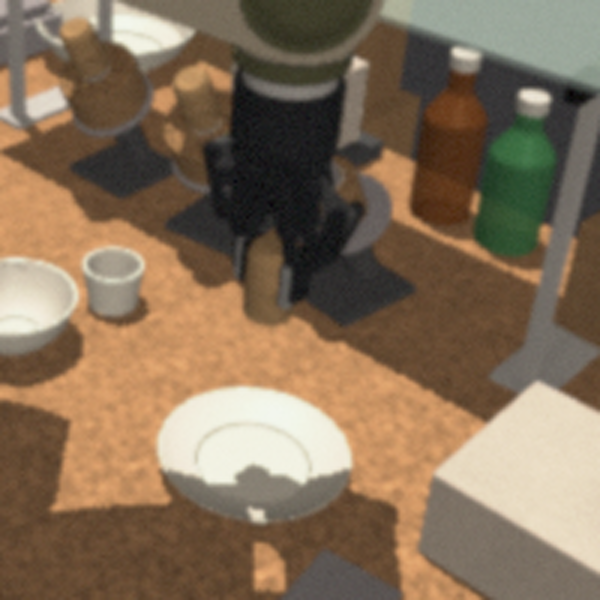

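The knob hangs upright from the fingers (crop (265,290)), above the plate. Lower it, then creep down to contact.

{"op": "jog_arm", "data": {
  "targets": [
    [0,0,3,0,0,0],
    [0,0,6,0,0,0],
    [0,0,9,0,0,0],
    [0,0,12,0,0,0],
    [0,0,13.5,0,0,0],
    [0,0,14.1,0,0,0],
    [0,0,14.1,0,0,0],
    [0,0,14.1,0,0,0]
  ]
}}

```text
time_s: 7.85
position: [0.4348, -0.2721, 0.0358]
tool_rot: [[-1.0, -0.002, -0.004], [-0.002, 1.0, 0.002], [0.004, 0.002, -1.0]]
ft_force: [0.3, 0.6, -0.6]
grip_width: 0.0369
gripper_force: 30.4
```

{"op": "jog_arm", "data": {
  "targets": [
    [0,0,0.2,0,0,0],
    [0,0,0.4,0,0,0],
    [0,0,0.6,0,0,0],
    [0,0,0.7,0,0,0],
    [0,0,0.7,0,0,0]
  ]
}}

```text
time_s: 8.27
position: [0.4339, -0.272, 0.0278]
tool_rot: [[-1.0, -0.001, -0.006], [-0.001, 1.0, 0.003], [0.006, 0.003, -1.0]]
ft_force: [-0.3, -0.2, -1.1]
grip_width: 0.0373
gripper_force: 30.4
```

{"op": "jog_arm", "data": {
  "targets": [
    [0,0,0.1,0,0,0],
    [0,0,0.2,0,0,0],
    [0,0,0.2,0,0,0],
    [0,0,0.2,0,0,0]
  ]
}}

```text
time_s: 8.6
position: [0.4339, -0.272, 0.0257]
tool_rot: [[-1.0, -0.001, -0.006], [-0.001, 1.0, 0.003], [0.006, 0.003, -1.0]]
ft_force: [0.3, -0.4, -1.1]
grip_width: 0.037
gripper_force: 30.4
```

{"op": "jog_arm", "data": {
  "targets": [
    [0,0,0.1,0,0,0],
    [0,0,0.2,0,0,0],
    [0,0,0.2,0,0,0]
  ]
}}

```text
time_s: 8.85
position: [0.434, -0.2721, 0.0244]
tool_rot: [[-1.0, -0.001, -0.005], [-0.001, 1.0, 0.003], [0.005, 0.003, -1.0]]
ft_force: [-2.2, 1.4, 7.2]
grip_width: 0.037
gripper_force: 30.9
```

{"op": "jog_arm", "data": {
  "targets": [
    [0,0,0,0,0,0],
    [0,0,0,0,0,0],
    [0,0,0,0,0,0],
    [0,0,0,0,0,0],
    [0,0,0,0,0,0],
    [0,0,0,0,0,0]
  ],
  "hand": 0.85
}}

```text
time_s: 9.35
position: [0.4339, -0.272, 0.0237]
tool_rot: [[-1.0, -0.001, -0.006], [-0.001, 1.0, 0.003], [0.006, 0.003, -1.0]]
ft_force: [-0.1, 0.5, -0.6]
grip_width: 0.0723
gripper_force: 0.0
```

{"op": "jog_arm", "data": {
  "targets": [
    [0,0,-1,0,0,0],
    [0,0,-3,0,0,0],
    [0,0,-6,0,0,0],
    [0,0,-9,0,0,0],
    [0,0,-12,0,0,0],
    [0,0,-15,0,0,0],
    [0,0,-19,0,0,0],
    [0,0,-19,0,0,0]
  ]
}}

```text
time_s: 10.02
position: [0.4368, -0.2743, 0.2206]
tool_rot: [[-1.0, -0.001, 0.003], [-0.001, 1.0, -0.005], [-0.003, -0.005, -1.0]]
ft_force: [0.9, 0.3, 1.3]
grip_width: 0.0729
gripper_force: 0.0
```

```bash
python3 -c "
from h import *
go(F+.18*A,ROT)
im=env.get_image('side');save(im,'s4.png')"
```

```text
shift cm [-14.18  12.78  -3.86] turn [  0.82 -27.8    4.53] t 10.02
```

View pics/s4.png

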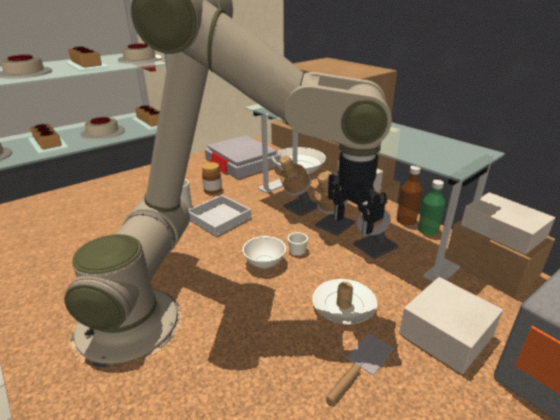

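The knob stands on the plate (345,295). Now back over the spindle.

{"op": "jog_arm", "data": {
  "targets": [
    [0,6,-3.9,0.8,-14,2],
    [-6,12.8,-3.9,0.8,-27.8,4.5],
    [-10,12.8,-3.9,0.8,-27.8,4.5],
    [-14.2,12.8,-3.9,0.8,-27.8,4.5],
    [-14.2,12.8,-3.9,0.8,-27.8,4.5],
    [-14.2,12.8,-3.9,0.8,-27.8,4.5],
    [-14.2,12.8,-3.9,0.8,-27.8,4.5],
    [-14.2,12.8,-3.9,0.8,-27.8,4.5]
  ],
  "hand": 1
}}

```text
time_s: 10.73
position: [0.5767, -0.1444, 0.251]
tool_rot: [[-0.885, 0.077, 0.458], [0.073, 0.997, -0.028], [-0.459, 0.009, -0.888]]
ft_force: [-0.0, -0.1, -0.8]
grip_width: 0.0852
gripper_force: 0.0
```

```bash
python3 -c "
from h import *
go(F+.018*A,ROT)"
```

```text
shift cm [-0.71 -0.29 15.58] turn [ 0.48 -0.68 -0.16] t 10.73
```

{"op": "jog_arm", "data": {
  "targets": [
    [0,0,0,0,0,0],
    [0,0,0,0,0,0],
    [0,0,0,0,0,0]
  ]
}}

```text
time_s: 10.98
position: [0.5764, -0.1454, 0.2523]
tool_rot: [[-0.884, 0.079, 0.46], [0.074, 0.997, -0.029], [-0.461, 0.008, -0.887]]
ft_force: [0.2, -0.4, 0.5]
grip_width: 0.0856
gripper_force: 0.0
```

```bash
python3 -c "
from h import *
go(F+.018*A,ROT)"
```

```text
shift cm [-0.64 -0.17 15.7 ] turn [ 0.39 -0.56 -0.27] t 10.98
```

{"op": "jog_arm", "data": {
  "targets": [
    [-0.6,-0.2,2,0.4,-0.6,-0.3],
    [-0.6,-0.2,4,0.4,-0.6,-0.3],
    [-0.6,-0.2,6,0.4,-0.6,-0.3],
    [-0.6,-0.2,8,0.4,-0.6,-0.3],
    [-0.6,-0.2,9.5,0.4,-0.6,-0.3],
    [-0.6,-0.2,11,0.4,-0.6,-0.3],
    [-0.6,-0.2,11,0.4,-0.6,-0.3],
    [-0.6,-0.2,11,0.4,-0.6,-0.3]
  ]
}}

```text
time_s: 11.65
position: [0.6325, -0.1506, 0.1572]
tool_rot: [[-0.88, 0.077, 0.468], [0.068, 0.997, -0.036], [-0.469, -0.0, -0.883]]
ft_force: [-0.3, 0.1, 0.9]
grip_width: 0.0855
gripper_force: 0.0
```

```bash
python3 -c "
from h import *
go(F+.018*A,ROT)"
```

```text
shift cm [0.02 0.02 4.67] turn [ 0.03 -0.    0.06] t 11.65
```

{"op": "jog_arm", "data": {
  "targets": [
    [0,0,1,0,0,0],
    [0,0,2,0,0,0],
    [0,0,3,0,0,0],
    [0,0,3.8,0,0,0],
    [0,0,4.3,0,0,0],
    [0,0,4.6,0,0,0],
    [0,0,4.6,0,0,0],
    [0,0,4.6,0,0,0]
  ]
}}

```text
time_s: 12.32
position: [0.6546, -0.152, 0.117]
tool_rot: [[-0.88, 0.077, 0.469], [0.067, 0.997, -0.036], [-0.47, -0.0, -0.882]]
ft_force: [-0.2, -0.8, -0.0]
grip_width: 0.0854
gripper_force: 0.0
```

```bash
python3 -c "
from h import *
go(F+.018*A,ROT)
im=env.get_image('side');cv2.imwrite('pics/s5.png',cv2.resize(im['frame'][100:300,260:460,::-1],None,fx=3,fy=3,interpolation=2))"
```

```text
shift cm [ 0.08 -0.02  0.08] turn [0.03 0.06 0.11] t 12.32
```

View pics/s5.png

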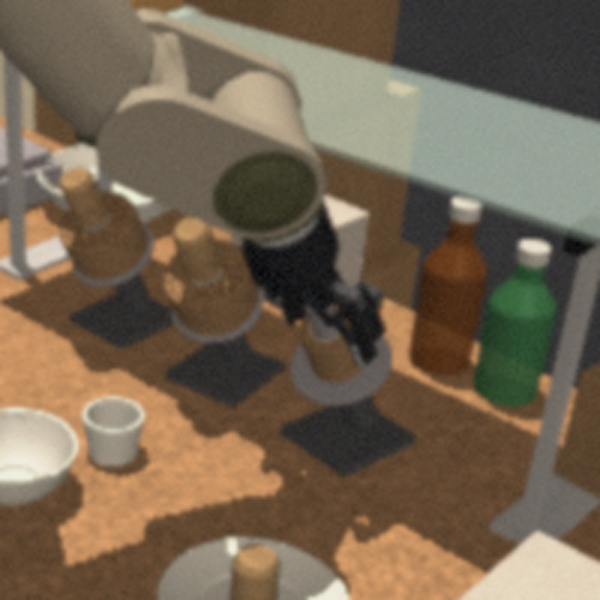

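The fingers straddle the thin roll (crop (325,340)) with no contact force. Close.

{"op": "jog_arm", "data": {
  "targets": [
    [0,0,0,0,0,0],
    [0,0,0,0,0,0],
    [0,0,0,0,0,0],
    [0,0,0,0,0,0],
    [0,0,0,0,0,0],
    [0,0,0,0,0,0],
    [0,0,0,0,0,0]
  ],
  "hand": 0,
  "newtons": 40
}}

```text
time_s: 12.95
position: [0.6543, -0.152, 0.1176]
tool_rot: [[-0.88, 0.077, 0.469], [0.067, 0.997, -0.037], [-0.471, -0.001, -0.882]]
ft_force: [-5.4, 0.2, 5.0]
grip_width: 0.0539
gripper_force: 41.4
```

{"op": "jog_arm", "data": {
  "targets": [
    [0,0,-1,0,0,0],
    [0,0,-2,0,0,0],
    [0,0,-3,0,0,0],
    [0,0,-4.5,0,0,0],
    [0,0,-6,0,0,0],
    [0,0,-7.5,0,0,0],
    [0,0,-9,0,0,0],
    [0,0,-9,0,0,0]
  ]
}}

```text
time_s: 13.62
position: [0.6121, -0.1489, 0.2001]
tool_rot: [[-0.878, 0.077, 0.473], [0.066, 0.997, -0.039], [-0.475, -0.003, -0.88]]
ft_force: [0.8, -0.3, -0.0]
grip_width: 0.0541
gripper_force: 42.4
```

{"op": "jog_arm", "data": {
  "targets": [
    [0,0,-2,0,0,0],
    [0,0,-4,0,0,0],
    [0,0,-6,0,0,0],
    [0,0,-8,0,0,0],
    [0,0,-8,0,0,0],
    [0,0,-8,0,0,0]
  ]
}}

```text
time_s: 14.12
position: [0.5748, -0.1459, 0.2673]
tool_rot: [[-0.879, 0.077, 0.47], [0.067, 0.997, -0.037], [-0.472, -0.001, -0.882]]
ft_force: [-0.7, -0.4, -2.1]
grip_width: 0.0536
gripper_force: 42.6
```

```bash
python3 -c "
from h import *
go([.404,-.05,.27],DOWN); go([.404,.275,.2],DOWN)
im=env.get_image('side')
P=cloud(im);Q=P[(abs(P[...,0]-.404)<.09)&(abs(P[...,1]-.275)<.09)&(P[...,2]>.029)&(P[...,2]<.045)]
print('tray',cv2.minAreaRect(Q[:,:2].astype(np.float32)))
im=env.get_image('top')
P=cloud(im);Q=P[(abs(P[...,0]-.404)<.09)&(abs(P[...,1]-.275)<.09)&(P[...,2]>.029)&(P[...,2]<.045)]
print('tray',cv2.minAreaRect(Q[:,:2].astype(np.float32)))"
```

```text
shift cm [15.53  8.24 -8.62] turn [-1.15 28.12 -4.32] t 14.12
shift cm [21.03 40.65 -3.66] turn [-1.15 28.12 -4.32] t 14.12
tray ((0.4049096405506134, 0.27118292450904846), (0.1535423994064331, 0.15834617614746094), 9.598868370056152)
tray ((0.40357649326324463, 0.2729075849056244), (0.15019957721233368, 0.15161564946174622), 8.985575675964355)
```

{"op": "jog_arm", "data": {
  "targets": [
    [15.5,8.2,-8.6,-1.1,28.1,-4.3],
    [15.5,8.2,-8.6,-1.1,28.1,-4.3],
    [15.5,8.2,-8.6,-1.1,28.1,-4.3],
    [15.5,8.2,-8.6,-1.1,28.1,-4.3],
    [15.5,8.2,-8.6,-1.1,28.1,-4.3],
    [15.5,8.2,-8.6,-1.1,28.1,-4.3],
    [15.5,8.2,-8.6,-1.1,28.1,-4.3],
    [15.5,8.2,-8.6,-1.1,28.1,-4.3]
  ]
}}

```text
time_s: 14.88
position: [0.405, -0.0507, 0.2693]
tool_rot: [[-1.0, 0.0, -0.001], [0.0, 1.0, 0.0], [0.001, 0.0, -1.0]]
ft_force: [-0.8, 0.7, -1.3]
grip_width: 0.0535
gripper_force: 42.7
```

```bash
echo "TD=R.from_euler('z',9,degrees=True).as_matrix()@DOWN" >>h.py; python3 -c "
from h import *
go([.404,.272,.22],TD)"
```

```text
shift cm [ 0.09 32.27  4.94] turn [ 0.02 -0.06 -9.  ] t 14.88
```

{"op": "jog_arm", "data": {
  "targets": [
    [0,32.3,4.9,0,0,-9],
    [0,32.3,4.9,0,0,-9],
    [0,32.3,4.9,0,0,-9],
    [0,32.3,4.9,0,0,-9],
    [0,32.3,4.9,0,0,-9],
    [0,32.3,4.9,0,0,-9],
    [0,32.3,4.9,0,0,-9],
    [0,32.3,4.9,0,0,-9]
  ]
}}

```text
time_s: 15.55
position: [0.4048, 0.2753, 0.2196]
tool_rot: [[-0.988, -0.157, -0.002], [-0.157, 0.988, 0.0], [0.002, 0.0, -1.0]]
ft_force: [0.6, -0.9, -0.6]
grip_width: 0.0537
gripper_force: 42.7
```

{"op": "jog_arm", "data": {
  "targets": [
    [0,0,0,0,0,0],
    [0,0,0,0,0,0],
    [0,0,0,0,0,0]
  ]
}}

```text
time_s: 15.8
position: [0.405, 0.2723, 0.2202]
tool_rot: [[-0.988, -0.156, -0.002], [-0.156, 0.988, -0.001], [0.002, -0.0, -1.0]]
ft_force: [0.8, 0.2, -0.6]
grip_width: 0.0536
gripper_force: 42.9
```

```bash
python3 -c "
from h import *
go([.404,.272,.035],TD)
im=env.get_image('side');cv2.imwrite('pics/s6.png',cv2.resize(im['frame'][80:280,120:320,::-1],None,fx=3,fy=3,interpolation=2))"
```

```text
shift cm [ 6.000e-02 -1.000e-02  1.852e+01] turn [-0.01 -0.11 -0.02] t 15.8
```

View pics/s6.png

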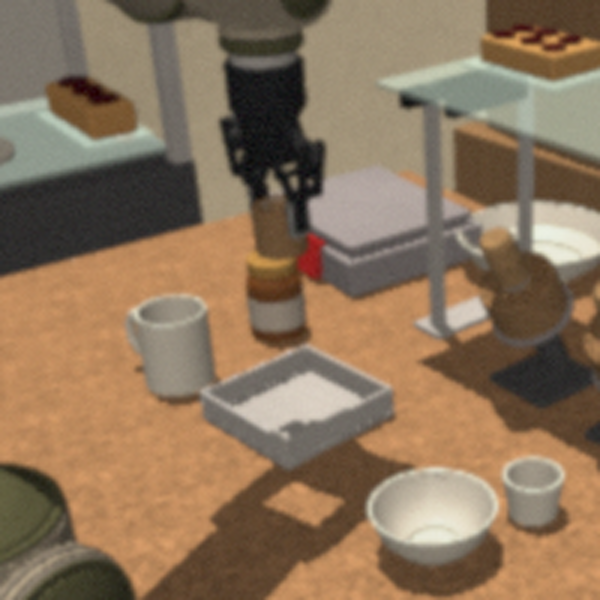

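The roll is held upright (crop (280,225)), over the tray. Lower it.

{"op": "jog_arm", "data": {
  "targets": [
    [0,0,3.5,0,0,0],
    [0,0,7,0,0,0],
    [0,0,10.5,0,0,0],
    [0,0,14,0,0,0],
    [0,0,16.5,0,0,0],
    [0,0,18,0,0,0],
    [0,0,18.3,0,0,0],
    [0,0,18.3,0,0,0]
  ]
}}

```text
time_s: 16.52
position: [0.4046, 0.2716, 0.0376]
tool_rot: [[-0.988, -0.154, -0.002], [-0.154, 0.988, -0.0], [0.002, -0.0, -1.0]]
ft_force: [0.6, 0.7, -2.0]
grip_width: 0.0536
gripper_force: 42.9
```

{"op": "jog_arm", "data": {
  "targets": [
    [0,0,0.2,0,0,0],
    [0,0,0.4,0,0,0],
    [0,0,0.6,0,0,0],
    [0,0,0.8,0,0,0],
    [0,0,0.9,0,0,0],
    [0,0,0.9,0,0,0]
  ]
}}

```text
time_s: 17.02
position: [0.4041, 0.2726, 0.0289]
tool_rot: [[-0.988, -0.156, -0.001], [-0.156, 0.988, 0.0], [0.001, 0.0, -1.0]]
ft_force: [0.1, 0.2, -0.6]
grip_width: 0.0536
gripper_force: 42.9
```

{"op": "jog_arm", "data": {
  "targets": [
    [0,0,0.1,0,0,0],
    [0,0,0.2,0,0,0],
    [0,0,0.2,0,0,0]
  ]
}}

```text
time_s: 17.27
position: [0.4041, 0.2726, 0.0268]
tool_rot: [[-0.988, -0.156, -0.001], [-0.156, 0.988, -0.0], [0.001, 0.0, -1.0]]
ft_force: [-0.2, 0.3, -1.1]
grip_width: 0.0535
gripper_force: 42.9
```

{"op": "jog_arm", "data": {
  "targets": [
    [0,0,0.1,0,0,0],
    [0,0,0.2,0,0,0],
    [0,0,0.2,0,0,0]
  ]
}}

```text
time_s: 17.52
position: [0.4042, 0.2727, 0.0252]
tool_rot: [[-0.988, -0.156, -0.001], [-0.156, 0.988, 0.0], [0.001, 0.0, -1.0]]
ft_force: [-0.4, 0.1, 3.4]
grip_width: 0.0535
gripper_force: 43.2
```

{"op": "jog_arm", "data": {
  "targets": [
    [0,0,0.1,0,0,0],
    [0,0,0.1,0,0,0],
    [0,0,0.1,0,0,0]
  ]
}}

```text
time_s: 17.77
position: [0.4042, 0.2727, 0.0251]
tool_rot: [[-0.988, -0.157, 0.0], [-0.157, 0.988, 0.0], [-0.0, 0.0, -1.0]]
ft_force: [-3.7, -1.4, 15.4]
grip_width: 0.0535
gripper_force: 44.1
```

{"op": "jog_arm", "data": {
  "targets": [
    [0,0,-0.1,0,0,0],
    [0,0,-0.1,0,0,0],
    [0,0,-0.1,0,0,0],
    [0,0,-0.1,0,0,0],
    [0,0,-0.1,0,0,0],
    [0,0,-0.1,0,0,0]
  ],
  "hand": 0.85
}}

```text
time_s: 18.27
position: [0.4041, 0.2726, 0.0248]
tool_rot: [[-0.988, -0.156, -0.001], [-0.156, 0.988, -0.0], [0.001, 0.0, -1.0]]
ft_force: [-0.6, 0.2, -0.3]
grip_width: 0.0726
gripper_force: 0.0
```

{"op": "jog_arm", "data": {
  "targets": [
    [0,0,-0.5,0,0,0],
    [0,0,-2,0,0,0],
    [0,0,-5,0,0,0],
    [0,0,-8,0,0,0],
    [0,0,-11,0,0,0],
    [0,0,-14,0,0,0],
    [0,0,-18,0,0,0],
    [0,0,-18,0,0,0]
  ]
}}

```text
time_s: 18.93
position: [0.4065, 0.2735, 0.2119]
tool_rot: [[-0.988, -0.157, 0.011], [-0.157, 0.988, 0.004], [-0.011, 0.003, -1.0]]
ft_force: [-0.1, 0.2, 1.1]
grip_width: 0.0725
gripper_force: 0.0
```

{"op": "jog_arm", "data": {
  "targets": [
    [0,0,0,0,0,0],
    [0,0,0,0,0,0],
    [0,0,0,0,0,0]
  ]
}}

```text
time_s: 19.18
position: [0.4037, 0.2723, 0.2037]
tool_rot: [[-0.988, -0.156, -0.003], [-0.156, 0.988, -0.001], [0.003, -0.0, -1.0]]
ft_force: [0.8, 0.4, -0.3]
grip_width: 0.0725
gripper_force: 0.0
```

```bash
python3 -c "
from h import *
im=env.get_image('side');save(im,'s7.png')
P=cloud(im)
for c in ([.404,.272],[.434,-.272]):
    m=(np.hypot(P[...,0]-c[0],P[...,1]-c[1])<.045)&(P[...,2]<.09); Q=P[m&(P[...,2]>.025)]; print(Q.mean(0),Q.min(0),Q.max(0))"
```

```text
[0.39904816 0.26266866 0.04705253] [0.37627066 0.24142958 0.02515266] [0.42859058 0.29743317 0.06164541]
[ 0.4278936  -0.27848263  0.05191079] [ 0.41469565 -0.29182134  0.02500073] [ 0.45128158 -0.25507905  0.06934664]
```

View pics/s7.png

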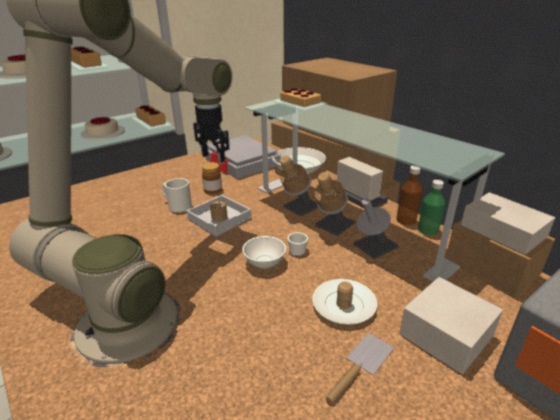

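The roll stands flat in the tray (219,210) with its top about 57 mm up. The knob stands on the plate (345,295), and everything else is in place.

```bash
python3 -c "
from rig import env
print(env.close_job())"
```

```text
the job is handed in; nothing more can be done
None
```

The job is handed in, with no verdict returned: in the last picture the knob stands on the plate, the thin roll stands flat in the tray, both are released, and nothing else has visibly moved.

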